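# Open the vanity case by its press tab

## Task

Open the blue vanity case: press the orange tab at its front down so that the lid springs up, then push the lid all the way back until it rests open on its stop with the mirror standing. Only press and push, without picking anything up: leave the case standing where it is, and do not disturb the tub, the bottles or the bangles around it.

Things in the scene. Friction and masses are not known exactly. Their poses are not given: they have to be found in the camera images.
- case: Blue vanity case, loose but heavy (1.9 to 2.8 kg): 140 mm (its x) by 200 mm (its y), 63 mm high, 81 mm with its closed white lid. Origin: centre of its underside. -x is the front with the tab, +x the back with the hinge. The contents are fixed and lower than 50 mm; a 10 mm steel spring pin at x = +55 mm, y = 0 rises 15 mm over the rim when the lid is released.
- tab_pad (a point): Centre of the top face of the orange release tab: a flat pad 34 mm (case x) by 44 mm (case y) that stands out like a shelf from the middle of the case's front, its top 46 mm above the table. It lies 91 mm in front of the case origin, 21 mm in front of the lid's front face and 18 mm below the lid's lower rim. Press it straight down; nothing stands above it or in front of it.
- tab (a joint): Angle of the tab (rad): 0 at rest, 0.26 fully pressed. It tips about a line inside the case's front wall, 27 mm behind the pad's centre and 6 mm below its top. It frees the lid at about 0.17 rad: the pad's centre is then 4 to 5 mm down; fully pressed 7 mm. It takes 3 to 6 N to free the lid, 4 to 8 N fully down; then a hard stop. A spring returns it.
- lid_edge (a point): Middle of the lid's lower front edge. The lid is a white tray with a mirror inside: 143 mm from the hinge line to this edge, 200 mm wide, 17 mm thick above this edge, 150 g. The point moves with the lid on a circle of 143 mm radius about lid_hinge.
- lid_hinge (a point): Middle of the lid's hinge line, at the case's back, 64 mm above the table, 73 mm behind the case origin; the line runs along the case's y axis.
- lid (a joint): Lid angle (rad): 0 shut, grows as the front edge swings up and back. Once released, a spring pin lifts it within a second to about 0.75 (edge about 160 mm over the table) and holds it there. From there it must be pushed: let go below about 1.4 it sinks back to 0.75, past 1.45 it falls open by itself to its stop at 1.85, leaning back over the case's rear.
- tub: Round orange open tub, 104 mm diameter, 46 mm high, loose; origin at the centre of its underside. To be left alone.
- spray: Small white spray bottle with a red cap, 38 mm diameter, 103 mm high, standing loose; origin at the centre of its underside. To be left alone.
- lotion: Clear lotion bottle with a blue label and a white cap, 56 mm diameter, 105 mm high, standing loose; origin at the centre of its underside. To be left alone.
- bangles: Stack of gold bangles lying flat as one ring, 68 mm diameter, 24 mm high, loose; origin at the centre of its underside. To be left alone.

How it is judged:
On the way, in this order (a step that is already met when the one before it is completed fails the run):
1. the release tab is pressed down while the lid is still shut (value of joint tab above 0.12 rad and value of joint lid below 0.1 rad).
2. the lid has sprung up (value of joint lid above 0.4 rad), for 0.2 s.
3. the lid is pushed past upright (value of joint lid above 1.6 rad).
At the end, for the whole second after the job is handed in: the lid rests open within 0.1 rad of its stop, the tab is back up, the case stands flat within 30 mm of its place, and the tub, bottles and bangles stand within 30 mm of theirs (value of joint lid above 1.75 rad and velocity of joint lid between -0.1 and 0.1 rad/s and value of joint tab below 0.05 rad and distance of each of case, tub, spray, lotion, bangles from where it was at the start of the episode below 0.03 m and angle between case's own z axis and vertical below 0.05 rad and linear speed of case below 0.02 m/s and angle between each of spray, lotion's own z axis and vertical below 0.3 rad); the robot touches nothing.
It fails at once if the case is lifted, tipped or shoved more than 30 mm (distance of case from where it was at the start of the episode above 0.03 m or angle between case's own z axis and vertical above 0.2 rad).
It fails at once if a bystander is moved more than 30 mm, lifted or knocked over (distance of any of tub, spray, lotion, bangles from where it was at the start of the episode above 0.03 m).
It also fails if it takes over 51 s, if anything falls off the work surface, if the arm or the gripper's body presses on something with over 40 N, if the wrist force passes 120 N, or if a joint passes its speed limit or range.

## Robot

A 6-joint arm with a two-finger parallel gripper is mounted at the origin on the work surface. World frame = base frame: x ahead of the robot, y to its left, z up, the work surface at z = 0. Lengths are in m, angles in rad, forces in N, time in s.
With the tool pointing down it reaches from about 0.375 to 0.975 m from the base axis. Payload 3.8 kg.
Tool frame: the origin (TCP) lies between the finger pads; the fingertips stand 19 mm ahead of it and the grasp point (between the pads) is the TCP; x points along the fingers, y is the direction in which the jaws open and shut, and the axes are right-handed (so a half turn about x gives the same grasp; the last joint's range is limited). The gripper opens to 88 mm and grips with 3 to 60 N. Pads are 18 mm wide; open, the fingers measure 123 mm over their backs; the gripper's body (75 mm by 187 mm) begins 45 mm behind the grasp point.
Start: joints at [-1.196, 0.264, 1.604, -0, 1.274, -0.037], TCP at [0.27, -0.619, 0.258] pointing down, gripper open.
Joint ranges: [-2.63, 2.63], [-0.94, 2.18], [0.31, 2.57], [-1.31, 4.45], [0, 2.66], [-2.55, 2.55]. Speed limits (rad/s): [2.57, 2.57, 3.14, 3.14, 3.14, 3.14].

## Interface

Orientations are given as a 3x3 rotation matrix whose columns are the frame's x, y, z axes.
In Python, from rig import manip gives the robot as it stands.
- The arm moves only by the tool arm_command, never from a script. Its argument "deltas" is a list of rows, each a list of 3 entries, a list of its own where there are three numbers: the shift along the tool's x, y, z in mm, then the turn about the tool's x in degrees, then the opening in per cent of the stroke, from 0 (shut) to 100 (fully open). In form: [[[x, y, z], turn, hand], ...]. A call has 1 to 12 rows; each row is the pose to reach, as a shift and turn from the pose commanded when the call began, along the tool's axes at that moment; what a row does not reach only later rows make up. A row lasts 1/12 s, in which the tool goes at most 41.7 mm and 7.16 degrees, less where a joint would pass 70% of its speed; a pose out of reach is approached as far as the arm can. A call with a gripper value outside its range is refused whole. The fingers move at their own pace and stop on an object; the grip force is fixed at half the most. Time passes only in rows, so rows that repeat a pose let the fingers close. It gives the time, the measured TCP pose, the force and the opening at its end, in the units of the state.
- manip.get_state(): the state, without advancing time (a new reading comes with each control period).
- manip.grab_frame(name): name is "scene" or "top"; returns (picture, depth): 420x560x3 uint8, red, green, blue; 420x560 float32, m along the optical axis (not along the pixel's ray), 0 where there is no reading.
- manip.camera_params(name): a dict with "camera_matrix" (3x3 intrinsics, pixels), "T" (4x4, takes a point from camera to world coordinates). Camera axes: x right, y up, looking along -z (the intrinsics and any distortion apply to the point x, -y, -z); pixel columns grow to the right and rows downward; lengths in m; the calibration is good to about 2 mm. A picture is of the moment at which its call begins. camera_params takes no time and is no camera call.
- manip.hand_in(): hands the job in, once; it reports no verdict.
Trained networks look in the newest picture that a camera, given by its name, has taken for a name from the list of things; names that differ only in an ending like _2 or _b are one class to them, and where a whole thing is asked for, a point or a joint stands for the part that bears it (a point fixed in the world has none). Each returns a list of dicts, best first, with "score" (0 to 1); they miss things now and then, are a little off and sometimes report something else, mostly with a low value. They report only what shows in the picture. A call takes as long as a camera call.
- manip.spot_in(camera, thing): "xy" ([column, row] in pixels, amid what is visible of it).
- manip.landmark_of(camera, thing): "xy" ([column, row] in pixels: a listed point, or the origin of a listed thing).
The state is a dict: "t": time; "q": joint angles; "dq": joint speeds; "tau": joint torques, N m; "eef_pos": TCP position; "tcp_rot": TCP orientation; "force": force on the tool from outside, world axes, zero at the start; "wrist_torque": the same for the moment, N m; "grip_width": finger opening in m.
Only numpy, scipy, OpenCV 4.12 (cv2) and the standard library are available. Lean on these libraries where they do the work, as an engineer would, in place of code of your own. Each camera call takes 0.05 s, during which the arm holds its last target. There are 200 camera calls.

## Working session

There is one attempt and no reset: what is moved stays moved. The work goes in short steps, Python scripts to look and compute and a tool call to move; the robot and the scene stay as the last step left them, time stands still between calls to the robot, and variables do not carry over. Pictures are saved under pics/ and viewed, about 8 in all and at most 12, crops included, and the job is handed in when it is done.

Besides the shell and the picture viewer there is one more tool, called after "Request:" by a JSON object that holds its "api" and its "payload", one argument or row to a line. arm_command: Moves the arm, as the interface text tells. Its arguments: {"type":"object","properties":{"deltas":{"type":"array","items":{"type":"array"}}},"required":["deltas"]}

```bash
mkdir -p pics
cat > h.py <<'E'
from rig import manip
import numpy as np, cv2
def shot(c,n):
    im,d=manip.grab_frame(c); cv2.imwrite(f'pics/{n}.png',im[:,:,::-1]); return im,d
def ray(c,uv):
    p=manip.camera_params(c);K=np.array(p['camera_matrix']);T=np.array(p['T'])
    v=np.linalg.inv(K)@[uv[0],uv[1],1]; return T[:3,3],T[:3,:3]@(v*[1,-1,-1])
def atz(c,uv,z):
    o,d=ray(c,uv); return o+d*(z-o[2])/d[2]
def world(c,uv,D):
    o,d=ray(c,uv); return o+d*D
E
python3 - <<'E'
from h import *
np.set_printoptions(precision=4,suppress=True)
D={c:shot(c,c+'1')[1] for c in('top','scene')}
Z=dict(tab_pad=.046,lid_edge=.064,lid_hinge=.064,case=0,tub=0,spray=0,lotion=0,bangles=0)
for c in D:
  for n,z in Z.items():
    for r in manip.landmark_of(c,n)[:2]:
      u,v=r['xy']; d=D[c][min(419,int(round(v))),min(559,int(round(u)))]
      print(c,n,round(r['score'],2),np.round(r['xy'],1),atz(c,r['xy'],z),world(c,r['xy'],d))
s=manip.get_state();print(s['t'],s['eef_pos'],s['tcp_rot'])
E
```

```text
top tab_pad 0.86 [340.4 212. ] [ 0.5298 -0.0882  0.046 ] [ 0.5297 -0.088   0.0471]
top tab_pad 0.61 [263.1 247.5] [0.4511 0.0787 0.046 ] [0.4494 0.0757 0.1076]
top lid_edge 0.59 [331.  200.5] [ 0.5523 -0.0657  0.064 ] [ 0.5499 -0.0638  0.0807]
top lid_hinge 0.88 [314.8 144.4] [ 0.6749 -0.031   0.064 ] [ 0.6697 -0.0296  0.0824]
top case 0.81 [321.8 178.7] [ 0.6121 -0.0522  0.    ] [ 0.5954 -0.0442  0.0843]
top tub 0.96 [425.3 220. ] [ 0.5188 -0.2873  0.    ] [ 0.5184 -0.2859  0.004 ]
top spray 0.65 [394.3 144.9] [ 0.6935 -0.2206  0.    ] [ 0.6847 -0.2121  0.0309]
top lotion 0.77 [265.8 248. ] [0.4513 0.0747 0.    ] [0.4484 0.0703 0.1073]
top bangles 0.7 [239.1 188.4] [0.5876 0.1383 0.    ] [ 0.5877  0.1384 -0.0009]
scene tab_pad 0.72 [227.4 246.4] [ 0.5226 -0.0834  0.046 ] [ 0.5239 -0.0838  0.0484]
scene lid_edge 0.92 [237.5 252.6] [ 0.5545 -0.0758  0.064 ] [ 0.5637 -0.079   0.0814]
scene lid_edge 0.57 [231.5 249.1] [ 0.5419 -0.0823  0.064 ] [ 0.5333 -0.0796  0.0482]
scene lid_hinge 0.66 [294.4 298.6] [ 0.6896 -0.0305  0.064 ] [ 0.6837 -0.0265  0.0472]
scene case 0.93 [264.6 285.8] [ 0.6143 -0.0521  0.    ] [ 0.6489 -0.0685  0.0835]
scene case 0.21 [230.3 249.4] [ 0.5064 -0.0737  0.    ] [ 0.5314 -0.0815  0.0457]
scene tub 0.89 [135.8 304.4] [ 0.5234 -0.2863  0.    ] [ 0.5262 -0.2858  0.0053]
scene spray 0.88 [207.4 369.7] [ 0.7056 -0.2197  0.    ] [ 0.7206 -0.2193  0.0495]
scene lotion 0.8 [276.2 202.2] [0.4504 0.0685 0.    ] [0.4711 0.0569 0.0337]
scene bangles 0.92 [339.3 235.2] [0.5917 0.1417 0.    ] [0.5918 0.1416 0.0002]
0.9 [ 0.2702 -0.6186  0.2577] [[ 0.0001  0.4002 -0.9164]
 [-0.     -0.9164 -0.4002]
 [-1.      0.0001 -0.    ]]
```

```bash
python3 -c "
import cv2,numpy as np
a=cv2.imread('pics/top1.png');b=cv2.imread('pics/scene1.png')
cv2.imwrite('pics/both1.png',cv2.resize(np.hstack([a,b]),(800,300)))"
```

```text
(no output)
```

View pics/both1.png

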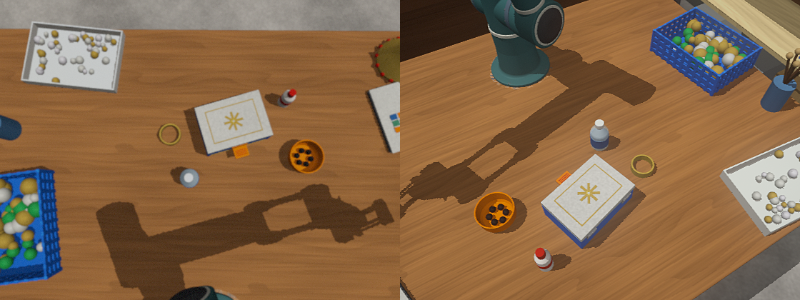

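The top view shows the case centred near (232,122), with its orange tab at (240,152) towards the robot. Around it are the lotion (188,178), bangles (170,133), spray (288,97) and tub (306,156). Next I'll fit the case yaw from the lid depth.

Run:
```python
from h import *
np.set_printoptions(precision=4,suppress=True)
im,d=shot('top','top2')
p=manip.camera_params('top');K=np.array(p['camera_matrix']);T=np.array(p['T'])
v,u=np.mgrid[:420,:560]
P=np.stack([(u-K[0,2])/K[0,0]*d,-(v-K[1,2])/K[1,1]*d,-d],-1)@T[:3,:3].T+T[:3,3]
m=(np.abs(P[...,2]-.081)<.012)&(np.hypot(P[...,0]-.61,P[...,1]+.05)<.14)
r=cv2.minAreaRect(P[m][:,:2].astype(np.float32)*1000);print(r,np.median(P[m][:,2]))
mo=(im[...,0]>180)&(im[...,1]<160)&(im[...,2]<80)&(np.abs(P[...,2]-.046)<.012)&(np.hypot(P[...,0]-.53,P[...,1]+.085)<.05)
t=P[mo].mean(0);print('tab',t,mo.sum())
s=manip.get_state();R=np.array(s['tcp_rot'])
print('delta to pad, tool mm',R.T@([*t[:2],.1]-np.array(s['eef_pos']))*1000)
```

```text
((617.506591796875, -53.80426025390625), (146.01947021484375, 200.06854248046875), 16.9435977935791) 0.08232399099925214
tab [ 0.5296 -0.0808  0.0468] 289
delta to pad, tool mm [ 157.7351 -388.9221 -452.957 ]
```

Request:
{"api": "arm_command", "payload": {
  "deltas": [
    [[0,-33,-37],0.6,0],
    [[0,-65,-74],1.2,0],
    [[0,-98,-111],1.8,0],
    [[0,-130,-148],2.4,0],
    [[0,-163,-185],3,0],
    [[0,-195,-223],3.5,0],
    [[0,-228,-260],4,0],
    [[0,-260,-297],4.5,0],
    [[0,-293,-334],5,0],
    [[0,-325,-371],5.5,0],
    [[0,-358,-409],6,0],
    [[0,-390,-446],6.6,0]
  ]
}}

```text
t: 1.95
eef_pos: [0.4836, -0.1642, 0.2581]
tcp_rot: [[0.001, 0.292, -0.957], [-0.0, -0.957, -0.292], [-1.0, 0.001, -0.001]]
force: [1.6, -1.3, 1.1]
grip_width: 0.0104
```

Request:
{"api": "arm_command", "payload": {
  "deltas": [
    [[35,0,0],0,0],
    [[70,0,0],0,0],
    [[105,0,0],0,0],
    [[138,0,0],0,0],
    [[138,0,0],0,0],
    [[138,0,0],0,0]
  ]
}}

```text
t: 2.45
eef_pos: [0.4815, -0.1655, 0.1182]
tcp_rot: [[-0.005, 0.292, -0.956], [0.002, -0.956, -0.292], [-1.0, -0.003, 0.004]]
force: [0.3, 0.7, -0.1]
grip_width: -0.0
```

Run:
```python
from h import *
np.set_printoptions(precision=4,suppress=True)
shot('scene','s3');shot('top','t3')
a=cv2.imread('pics/top2.png');
a,b=cv2.imread('pics/t3.png')[120:320,200:480],cv2.imread('pics/s3.png')[150:350,100:380]
cv2.imwrite('pics/c3.png',cv2.resize(np.hstack([a,b]),(800,286)))
s=manip.get_state();print(s['t'],s['eef_pos'],s['tcp_rot'],s['force'],s['grip_width'])
```

```text
2.55 [ 0.4845 -0.1669  0.1218] [[ 0.0028  0.292  -0.9564]
 [-0.0011 -0.9564 -0.292 ]
 [-1.      0.0018 -0.0023]] [ 0.2276 -0.1022  0.7224] 0.00046455917086121637
```

View pics/c3.png

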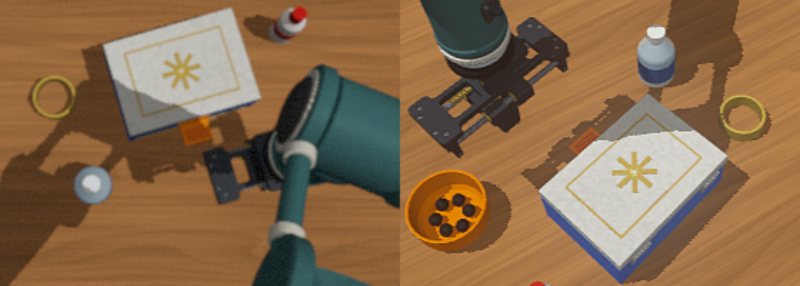

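The gripper stopped about 90 mm short of the tab because of the speed limits. The picture shows it in front and to the right of the tab, with clear space around it. I'll continue over the pad.

Request:
{"api": "arm_command", "payload": {
  "deltas": [
    [[0,-23,-21],0,0],
    [[0,-46,-42],0,0],
    [[0,-68,-62],0,0],
    [[0,-68,-62],0,0],
    [[0,-68,-62],0,0],
    [[0,-68,-62],0,0]
  ]
}}

```text
t: 3.05
eef_pos: [0.5239, -0.0837, 0.1219]
tcp_rot: [[0.003, 0.293, -0.956], [-0.001, -0.956, -0.293], [-1.0, 0.002, -0.003]]
force: [-0.6, -1.2, -0.1]
grip_width: 0.0004
```

Run:
```python
from h import *
np.set_printoptions(precision=4,suppress=True)
shot('scene','s4');b=cv2.imread('pics/s4.png')[150:350,100:380]
cv2.imwrite('pics/c4.png',cv2.resize(b,(560,400)))
s=manip.get_state();print(s['t'],s['eef_pos'],s['tcp_rot'],s['force'])
```

```text
3.1 [ 0.5233 -0.0839  0.1214] [[ 0.0025  0.2921 -0.9564]
 [-0.0009 -0.9564 -0.2921]
 [-1.      0.0016 -0.0021]] [-0.5827  0.1056  0.0716]
```

View pics/c4.png

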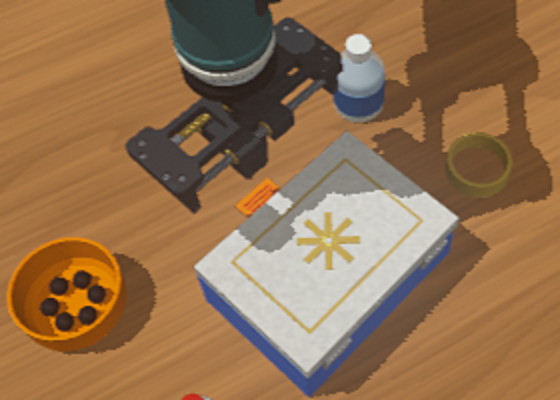

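The crop shows the closed fingers over the tab (260,197), lined up with it and clear of the lotion and tub. Now pressing.

Request:
{"api": "arm_command", "payload": {
  "deltas": [
    [[25,0,0],0,0],
    [[45,0,0],0,0],
    [[52,0,0],0,0],
    [[54,0,0],0,0],
    [[56,0,0],0,0],
    [[58,0,0],0,0],
    [[60,0,0],0,0],
    [[61,0,0],0,0],
    [[62,0,0],0,0],
    [[62,0,0],0,0],
    [[62,0,0],0,0]
  ]
}}

```text
t: 4.02
eef_pos: [0.5229, -0.0836, 0.0585]
tcp_rot: [[0.001, 0.293, -0.956], [-0.001, -0.956, -0.293], [-1.0, 0.001, -0.0]]
force: [-4.5, -3.1, 6.1]
grip_width: 0.0003
```

Run:
```python
from h import *
shot('scene','s5');b=cv2.imread('pics/s5.png')[150:350,100:380]
cv2.imwrite('pics/c5.png',cv2.resize(b,(560,400)))
s=manip.get_state();print(s['t'],s['eef_pos'],s['force'])
print(manip.landmark_of('scene','lid_edge'))
```

```text
4.0667 [ 0.52287931 -0.08355506  0.05848802] [-3.51932883 -3.34307423  5.24025025]
[]
```

View pics/c5.png

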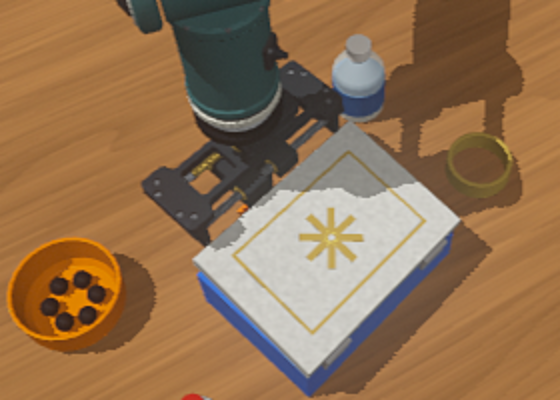

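The lid's front edge at (230,240) is slightly raised and leans on the gripper; the force of about -4 N in x agrees with that. I'll back away towards the front with the tab still held, then go up.

Request:
{"api": "arm_command", "payload": {
  "deltas": [
    [[0,0,7],0,0],
    [[0,0,14],0,0],
    [[0,0,24],0,0],
    [[0,0,40],0,0],
    [[0,0,60],0,0],
    [[-15,0,75],0,0],
    [[-50,0,75],0,0],
    [[-85,0,75],0,0],
    [[-105,0,75],0,0],
    [[-105,0,75],0,0],
    [[-105,0,75],0,0],
    [[-105,0,75],0,0]
  ]
}}

```text
t: 5.12
eef_pos: [0.4493, -0.1046, 0.1614]
tcp_rot: [[-0.002, 0.292, -0.956], [0.001, -0.956, -0.292], [-1.0, -0.001, 0.002]]
force: [-0.5, -1.0, 0.1]
grip_width: 0.0004
```

```bash
cat > lid.py <<'E'
import sys
from h import *
np.set_printoptions(precision=4,suppress=True)
n=sys.argv[1]
ds=shot('scene','s'+n)[1]; dt=shot('top','t'+n)[1]
a,b=cv2.imread(f'pics/t{n}.png')[60:260,200:480],cv2.imread(f'pics/s{n}.png')[150:350,100:380]
cv2.imwrite(f'pics/c{n}.png',cv2.resize(np.hstack([a,b]),(800,286)))
s=manip.get_state();print(s['t'],s['eef_pos'],s['force'])
for c,d in(('top',dt),('scene',ds)):
  for t in('lid_edge','lid_hinge','tab_pad','case','tub','spray','lotion','bangles'):
    for r in manip.landmark_of(c,t)[:1]:
      u,v=np.round(r['xy']).astype(int); z={'tab_pad':.046,'lid_hinge':.064}.get(t,0)
      print(c,t,round(r['score'],2),r['xy'],'depth',world(c,r['xy'],d[v,u]),'plane',atz(c,r['xy'],z))
# highest point cloud over case
p=manip.camera_params('top');K=np.array(p['camera_matrix']);T=np.array(p['T'])
v,u=np.mgrid[:420,:560]
P=np.stack([(u-K[0,2])/K[0,0]*dt,-(v-K[1,2])/K[1,1]*dt,-dt],-1)@T[:3,:3].T+T[:3,3]
A=np.deg2rad(17);q=P[...,:2]-[.616,-.054];X=q@[np.cos(A),np.sin(A)];Y=q@[-np.sin(A),np.cos(A)]
for x in np.arange(-.1,.16,.02):
  m=(abs(X-x)<.005)&(abs(Y+0.03)<.06)
  if m.any(): print('x%.2f z med %.3f max %.3f'%(x,np.median(P[m][:,2]),P[m][:,2].max()))
E
python3 lid.py 6
```

```text
5.2167 [ 0.449  -0.1045  0.1606] [ 0.9455 -0.0847 -0.5097]
top lid_edge 0.72 [330.9, 178.9] depth [ 0.5828 -0.056   0.1465] plane [ 0.6118 -0.0732  0.    ]
top tab_pad 0.74 [336.7, 212.3] depth [ 0.5293 -0.0803  0.0446] plane [ 0.5291 -0.0801  0.046 ]
top case 0.73 [319.3, 179.6] depth [ 0.5776 -0.0318  0.1649] plane [ 0.6099 -0.0464  0.    ]
top tub 0.58 [425.6, 219.9] depth [ 0.4678 -0.1079  0.5193] plane [ 0.5191 -0.288   0.    ]
top spray 0.98 [394.4, 141.5] depth [ 0.6893 -0.2095  0.0417] plane [ 0.7016 -0.221   0.    ]
top lotion 0.67 [266.4, 247.9] depth [0.4487 0.0692 0.1057] plane [0.4515 0.0733 0.    ]
top bangles 0.63 [236.0, 188.4] depth [0.5874 0.1454 0.0006] plane [0.5875 0.1455 0.    ]
scene lid_edge 0.63 [249.9, 240.1] depth [ 0.6003 -0.0666  0.1711] plane [ 0.5071 -0.0279  0.    ]
scene lid_hinge 0.73 [297.5, 300.1] depth [ 0.6782 -0.0153  0.0155] plane [ 0.6949 -0.0272  0.064 ]
scene tab_pad 0.77 [231.9, 248.4] depth [ 0.5315 -0.0779  0.0467] plane [ 0.5311 -0.0778  0.046 ]
scene case 0.67 [264.8, 288.3] depth [ 0.6671 -0.0771  0.1174] plane [ 0.6192 -0.0544  0.    ]
scene tub 0.69 [139.8, 303.9] depth [ 0.5367 -0.2777  0.02  ] plane [ 0.5263 -0.2793  0.    ]
scene spray 0.84 [204.3, 369.9] depth [ 0.7214 -0.2238  0.0599] plane [ 0.7031 -0.2246  0.    ]
scene lotion 0.76 [278.4, 199.2] depth [0.4756 0.0598 0.0482] plane [ 0.4458  0.0768 -0.    ]
scene bangles 0.69 [338.2, 228.9] depth [ 0.5765  0.1494 -0.0022] plane [0.5775 0.1485 0.    ]
x-0.10 z med 0.045 max 0.050
x-0.08 z med 0.003 max 0.051
x-0.06 z med 0.015 max 0.060
x-0.04 z med 0.015 max 0.151
x-0.02 z med 0.167 max 0.175
x0.00 z med 0.154 max 0.160
x0.02 z med 0.136 max 0.142
x0.04 z med 0.118 max 0.125
x0.06 z med 0.099 max 0.106
x0.08 z med 0.081 max 0.087
x0.10 z med 0.002 max 0.005
x0.12 z med 0.000 max 0.005
x0.14 z med 0.000 max 0.005
```

View pics/c6.png

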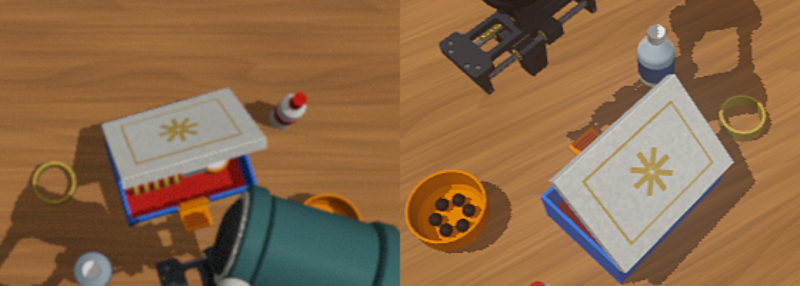

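The lid stands at about 0.75 rad with its upper corner near z 0.175, and the tab is back up. The bystanders haven't moved. The tool is in front on the centreline with its tips 19 mm below the lid edge, so I'll push back along the arc.

Request:
{"api": "arm_command", "payload": {
  "deltas": [
    [[0,0,-30],0,0],
    [[0,0,-60],0,0],
    [[0,0,-90],0,0],
    [[0,0,-115],0,0],
    [[0,0,-125],0,0],
    [[0,0,-133],0,0],
    [[-8,0,-142],0,0],
    [[-15,0,-151],0,0],
    [[-22,0,-160],0,0],
    [[-27,0,-170],0,0],
    [[-32,0,-180],0,0],
    [[-37,0,-190],0,0]
  ]
}}

```text
t: 7.02
eef_pos: [0.6334, -0.0492, 0.2]
tcp_rot: [[0.001, 0.292, -0.956], [0.0, -0.956, -0.292], [-1.0, 0.0, -0.001]]
force: [0.7, 0.3, 0.7]
grip_width: 0.0003
```

```bash
python3 lid.py 7 | grep -v -e depth
```

```text
7.1167 [ 0.6348 -0.0489  0.2008] [ 1.1922 -0.2269  0.3276]
x-0.10 z med 0.579 max 0.586
x-0.08 z med 0.569 max 0.574
x-0.06 z med 0.559 max 0.564
x-0.04 z med 0.551 max 0.557
x-0.02 z med 0.527 max 0.567
x0.00 z med 0.559 max 0.569
x0.02 z med 0.562 max 0.566
x0.04 z med 0.559 max 0.564
x0.06 z med 0.550 max 0.560
x0.14 z med -0.000 max 0.004
```

View pics/c7.png

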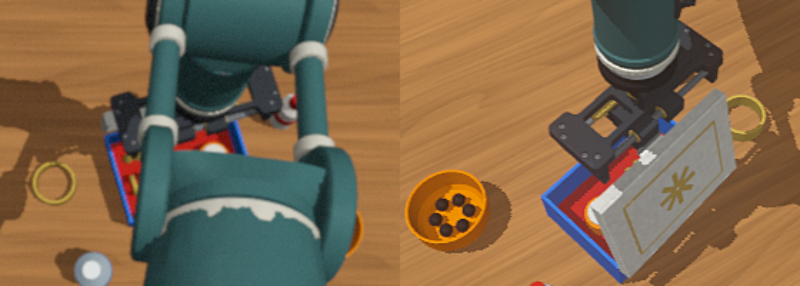

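The lid is at roughly 1.25 rad, with the fingers pushing its edge at (650,155) and the case in place. Continuing past upright, then retreating.

Request:
{"api": "arm_command", "payload": {
  "deltas": [
    [[-3,0,-10],0,0],
    [[-5,0,-20],0,0],
    [[-6,0,-30],0,0],
    [[-7,0,-40],0,0],
    [[-7,0,-50],0,0],
    [[-7,0,-58],0,0],
    [[-7,0,-64],0,0],
    [[-7,0,-64],0,0],
    [[-7,0,-64],0,0],
    [[-7,0,-64],0,0],
    [[-7,0,-64],0,0],
    [[-7,0,-64],0,0]
  ]
}}

```text
t: 8.92
eef_pos: [0.6933, -0.0309, 0.2067]
tcp_rot: [[-0.0, 0.292, -0.956], [-0.0, -0.956, -0.292], [-1.0, -0.0, 0.0]]
force: [0.6, -0.7, 0.1]
grip_width: 0.0004
```

Request:
{"api": "arm_command", "payload": {
  "deltas": [
    [[0,0,15],0,0],
    [[0,0,40],0,0],
    [[-10,0,75],0,0],
    [[-30,0,110],0,0],
    [[-60,0,145],0,0],
    [[-80,0,180],0,0],
    [[-80,0,215],0,0],
    [[-80,0,240],0,0],
    [[-80,0,240],0,0],
    [[-80,0,240],0,0],
    [[-80,0,240],0,0],
    [[-80,0,240],0,0]
  ]
}}

```text
t: 9.92
eef_pos: [0.4649, -0.1007, 0.2867]
tcp_rot: [[0.0, 0.293, -0.956], [0.0, -0.956, -0.293], [-1.0, -0.0, -0.0]]
force: [0.3, 0.0, 0.6]
grip_width: 0.0005
```

```bash
python3 lid.py 8
```

```text
10.0167 [ 0.4649 -0.1006  0.2864] [-0.0408 -0.3133  0.1529]
top lid_edge 0.91 [311.2, 99.0] depth [ 0.7215 -0.0134  0.2027] plane [ 0.803  -0.0273  0.    ]
top lid_hinge 0.64 [315.1, 141.5] depth [ 0.6812 -0.0316  0.0647] plane [ 0.6814 -0.0316  0.064 ]
top tab_pad 0.61 [338.8, 214.3] depth [ 0.5245 -0.0843  0.0488] plane [ 0.5248 -0.0847  0.046 ]
top case 0.73 [319.8, 178.4] depth [ 0.6033 -0.0433  0.0476] plane [ 0.6127 -0.0476  0.    ]
top spray 0.58 [395.0, 142.2] depth [ 0.6858 -0.2089  0.0483] plane [ 0.6999 -0.2223  0.    ]
top lotion 0.79 [266.8, 247.5] depth [0.4495 0.0684 0.1066] plane [0.4524 0.0724 0.    ]
top bangles 0.59 [239.2, 188.2] depth [0.5873 0.1377 0.0042] plane [0.588  0.1381 0.    ]
scene lid_edge 0.64 [313.5, 282.9] depth [ 0.7306 -0.026   0.202 ] plane [0.6577 0.0351 0.    ]
scene lid_hinge 0.95 [295.8, 296.3] depth [ 0.6972 -0.0332  0.0928] plane [ 0.6871 -0.0261  0.064 ]
scene tab_pad 0.82 [230.4, 247.8] depth [ 0.5289 -0.0799  0.047 ] plane [ 0.5284 -0.0797  0.046 ]
scene case 0.96 [262.5, 289.2] depth [ 0.6238 -0.0616  0.0128] plane [ 0.6186 -0.0592  0.    ]
scene tub 0.88 [136.7, 304.1] depth [ 0.5265 -0.2841  0.0054] plane [ 0.5237 -0.2846 -0.    ]
scene spray 0.63 [205.0, 368.0] depth [ 0.7213 -0.2214  0.0668] plane [ 0.7007 -0.2221  0.    ]
scene lotion 0.81 [277.3, 200.5] depth [0.4733 0.0584 0.0416] plane [0.4476 0.0729 0.    ]
scene bangles 0.74 [314.1, 282.0] depth [ 0.7297 -0.0244  0.2017] plane [0.6566 0.0371 0.    ]
x-0.10 z med 0.047 max 0.640
x-0.08 z med 0.002 max 0.051
x-0.06 z med 0.014 max 0.059
x-0.04 z med 0.015 max 0.019
x-0.02 z med 0.036 max 0.051
x0.00 z med 0.037 max 0.050
x0.02 z med 0.015 max 0.042
x0.04 z med 0.015 max 0.027
x0.06 z med 0.028 max 0.081
x0.08 z med 0.068 max 0.098
x0.10 z med 0.130 max 0.204
x0.12 z med 0.199 max 0.204
```

View pics/c8.png

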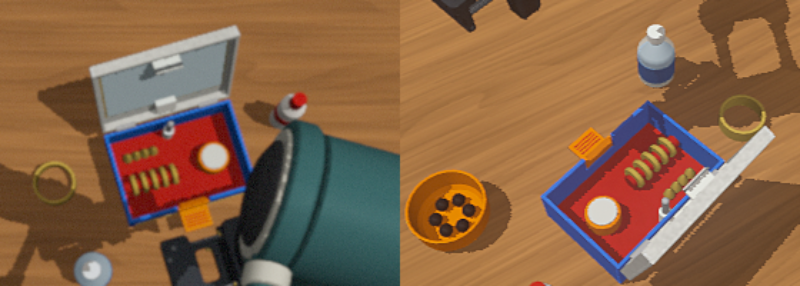

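The lid leans back at about 1.85 rad: its edge is about 41 mm behind the hinge and 138 mm above it. The tab is up, everything else is in place and the robot is clear.

```bash
python3 -c "
from rig import manip
print(manip.hand_in())"
```

```text
the job is handed in; nothing more can be done
None
```

The vanity case is open and the job is handed in, at about 10 s of the 51 s allowed. I pressed the tab with closed fingers, backed off so the lid sprang up to about 0.75 rad, then pushed its edge back past upright.

**Last checks before handing in:**
- **Lid:** it rests at about 1.85 rad, its stop.
- **Tab:** it is back up, with its top at about 46–49 mm.
- **Case and bystanders:** the case, tub, spray and lotion all measured within about 10 mm of their starting places. So did the bangles in the top camera.
- **Robot:** it is clear of everything, with wrist force near zero.

**Checks that disagreed or failed:**
- **Bangles:** the scene camera's network put them on the lid edge, a misdetection. The top camera and the picture both show them unmoved.
- **Tub:** the top camera did not report it, but the scene camera confirmed it in place.
- **First move:** it stopped about 90 mm short of the tab because of the speed limits, so I added another move to reach it.
- **Tab press:** the lid leaned lightly on the gripper, at about 4–5 N, until I backed away.

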